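# Stack a parts bin turned end for end

## Task

Put the orange parts bin on top of the grey bin that holds the bolts, turned end for end so that its white pull tab is at the opposite end from the grey bin's: its foot must then sit level on the ledges just inside the grey bin's rim, stacked and not sunk deep down as when the bins nest the same way round. Leave the grey bin where it stands, do not disturb the green bin, and let go of the orange one.

Things in the scene. Friction and masses are not known exactly. Their poses are not given: they have to be found in the camera images.
- orange_bin_center (a point): Centre of the orange open-topped parts bin (0.16 kg), 35 mm above its underside. x points along it to its white tab, z up. All bins are alike: 70 mm high; foot 100 x 43 mm, 35 mm high; above it a band 115 x 58 mm with upright sides; lip 124 x 65 mm. Grip across the 58 mm width at mid-length, 45 mm up, where a 44 mm long scoop cuts the sides down to 58 mm height.
- orange_bin_tab (a point): Middle of the orange bin's white pull tab, the only one on it, sticking out 12 mm from one end: 64 mm along x from the bin's centre line, 55 mm above its underside.
- grey_bin_center (a point): Centre, 35 mm up, of the grey bin (0.6 kg, loose, two bolts in it), x towards its own white tab. Mouth 110 x 53 mm inside; ledges 12 mm below the rim. A bin set in turned 180 degrees rests on them (5 mm play each way), its centre 58 mm above this one; the same way round it sinks past them and nests, centre only 35 mm above.
- green_bin_center (a point): Centre, 35 mm above its underside, of the green bin of the same shape and axes: a bystander to be left alone.

How it is judged:
By the outcome, as a careful person would: the job done as asked, in the order asked, and still so for the second after the job is handed in, with the robot touching nothing.
It also fails if it takes over 43 s, if anything falls off the work surface, if the arm or the gripper's body presses on something with over 40 N, if the wrist force passes 120 N, or if a joint passes its speed limit or range.

## Robot

A 6-joint arm with a two-finger parallel gripper is mounted at the origin on the work surface; the furniture and walls round the work are solid. World frame = base frame: x ahead of the robot, y to its left, z up, the work surface at z = 0. Lengths are in m, angles in degrees, forces in N, time in s.
With the tool pointing down it reaches from about 0.225 to 0.875 m from the base axis. Payload 3.4 kg.
Tool frame: the origin (TCP) lies at the very end of the fingers, on their centre line; the grasp point (between the pads) lies 19 mm behind it; z points along the fingers, y is the line along which they close (so a half turn about z gives the same grasp; the last joint's range is limited). The gripper opens to 85 mm and grips with 20 to 120 N. Pads are 22 mm wide; open, the fingers measure 114 mm over their backs; the gripper's body (76 mm by 85 mm) begins 54 mm behind the grasp point. The pads swing forward as they close: fully open they stand 13 mm farther back than shut.
Start: joints at [70.302, 15.808, 86.224, -0, 77.962, -6.933], TCP at [0.127, 0.561, 0.231] pointing down, gripper open.
Joint ranges: [-165.64, 165.64], [-43.16, 119.46], [12.63, 154.43], [-67.54, 247.53], [6.08, 155.33], [-154.97, 154.97]. Speed limits (degrees/s): [147.25, 147.25, 180, 180, 180, 180].

## Interface

Orientations are given as a 3x3 rotation matrix whose columns are the frame's x, y, z axes.
In Python, from cell import manip gives the robot as it stands. The module is installed in compiled form; this text tells all that it offers.
- The arm moves only by the tool servo_tool, never from a script. Its argument "rows" is a list of rows, each a list of 5 numbers: the closure, from -1 (fully open) to 1 (shut), so that 0 is half open, then the shift along the tool's x, y, z in mm, then the turn about the tool's z in rad. A call has exactly 10 rows; each row shifts and turns the commanded pose from where the row before left it, along the tool's axes as they then stand; what a row does not reach is not made up. A row lasts 1/8 s, in which the tool goes at most 62.5 mm and 10.7 degrees, less where a joint would pass 70% of its speed; a pose out of reach is approached as far as the arm can. A call is refused whole if a number of a shift passes 62.5 or a number of a turn 0.188, either way. A call with a gripper value outside its range is refused whole. The fingers move at their own pace and stop on an object; "grip_force" is the grip in N (left out, the last holds). Time passes only in rows, so rows that do not move let the fingers close, or fill a call up. It gives the time, the measured TCP pose, the force, the opening and the grip force at its end, in the units of the state.
- manip.state(): the state, without advancing time (a new reading comes with each control period).
- manip.grab_frame(name): name is "scene" or "top" or "wrist"; returns (picture, depth): 420x560x3 uint8, blue, green, red; 420x560 float32, m along the optical axis (not along the pixel's ray), 0 where there is no reading.
- manip.camera_model(name): a dict with "K" (3x3 intrinsics, pixels), "R" (3x3) and "t" (3): a world point X has camera coordinates R X + t. Camera axes: x right, y down, z forward; pixel columns grow to the right and rows downward; lengths in m; the calibration is good to about 2 mm. A picture is of the moment at which its call begins: read the wrist's pose just before it. camera_model takes no time and is no camera call; for the wrist camera it gives the pose at the moment of the call.
- manip.sign_off(): hands the job in; it is judged then, once.
Trained networks look in the newest picture that a camera, given by its name, has taken for a name from the list of things; names that differ only in an ending like _2 or _b are one class to them, and where a whole thing is asked for, a point or a joint stands for the part that bears it (a point fixed in the world has none). Each returns a list of dicts, best first, with "conf" (0 to 1); they miss things now and then, are a little off and sometimes report something else, mostly with a low value. They report only what shows in the picture. A call takes as long as a camera call.
- manip.look_for(camera, thing): "point" ([column, row] in pixels, amid what is visible of it).
- manip.pinpoint(camera, thing): "point" ([column, row] in pixels: a listed point, or the origin of a listed thing).
The state is a dict: "time_s": time; "joints": joint angles; "qd": joint speeds; "tau": joint torques, N m; "eef_pos": TCP position; "eef_rot": TCP orientation; "ft_force": force on the tool from outside, world axes, zero at the start; "torque": the same for the moment, N m; "grip_width": opening from 0.0 (shut) to 1.0 (fully open); "grip_force": force on a finger pad.
Only numpy, scipy, OpenCV 4.12 (cv2) and the standard library are available. Lean on these libraries where they do the work, as an engineer would, in place of code of your own. Each camera call takes 0.05 s, during which the arm holds its last target. There are 200 camera calls.

## Working session

There is one attempt and no reset: what is moved stays moved. The work goes in short steps, Python scripts to look and compute and a tool call to move; the robot and the scene stay as the last step left them, time stands still between calls to the robot, and variables do not carry over. Pictures are saved under pics/ and viewed, at most 10 in all, crops included, and the job is handed in when it is done.

Besides the shell and the picture viewer there is one more tool, called after "Call:" as a command line: name --pt "numbers of a row" for each row, then --argument value for the rest. servo_tool: Moves the arm, as the interface text tells. Its arguments: {"type":"object","properties":{"rows":{"type":"array"},"grip_force":{"type":"number"}},"required":["rows"]}

```bash
mkdir -p pics; cat > h.py <<'E'
import numpy as np, cv2
from cell import manip
def world(cam,d,p,r=2):
    c=manip.camera_model(cam);K,R,t=map(np.array,(c["K"],c["R"],c["t"]))
    u,v=p;w=d[int(v)-r:int(v)+r+1,int(u)-r:int(u)+r+1];w=w[w>0];z=np.median(w)
    return R.T@(np.linalg.inv(K)@[u*z,v*z,z]-t.ravel())
def onplane(cam,p,zw):
    c=manip.camera_model(cam);K,R,t=map(np.array,(c["K"],c["R"],c["t"]));t=t.ravel()
    o=-R.T@t;q=R.T@np.linalg.inv(K)@[p[0],p[1],1];return o+q*(zw-o[2])/q[2]
E
python3 - <<'E'
from h import *
np.set_printoptions(precision=3,suppress=True)
for c in["scene","top"]:
    im,d=manip.grab_frame(c);cv2.imwrite(f"pics/{c}0.png",im);np.save(f"{c}.npy",d)
    for n in["orange_bin_center","orange_bin_tab","grey_bin_center","green_bin_center"]:
        for r in manip.pinpoint(c,n)[:2]:
            p=r["point"];print(c,n,np.round(p),round(r["conf"],2),world(c,d,p),onplane(c,p,.055 if'tab'in n else .035))
s=manip.state();print(s["time_s"],s["eef_pos"],s["eef_rot"],s["ft_force"])
E
```

```text
scene orange_bin_center [231. 176.] 0.94 [0.488 0.198 0.025] [0.482 0.189 0.035]
scene orange_bin_tab [201. 186.] 0.74 [0.411 0.189 0.052] [0.409 0.186 0.055]
scene grey_bin_center [340. 301.] 0.97 [ 0.436 -0.158  0.022] [ 0.429 -0.164  0.035]
scene green_bin_center [297. 234.] 0.86 [ 0.484 -0.004  0.019] [ 0.475 -0.014  0.035]
top orange_bin_center [191. 174.] 0.72 [0.488 0.191 0.002] [0.479 0.185 0.035]
top orange_bin_tab [291. 185.] 0.69 [ 0.479 -0.015  0.002] [ 0.465 -0.014  0.055]
top orange_bin_tab [183. 204.] 0.67 [0.415 0.191 0.055] [0.415 0.191 0.055]
top grey_bin_center [366. 212.] 0.73 [ 0.431 -0.17   0.003] [ 0.424 -0.164  0.035]
top green_bin_center [289. 184.] 0.9 [ 0.481 -0.011  0.002] [ 0.472 -0.011  0.035]
0.5 [0.127 0.561 0.231] [[-0.975  0.221  0.   ]
 [ 0.221  0.975 -0.   ]
 [-0.    -0.    -1.   ]] [-0.48   0.365 -0.266]
```

View pics/top0.png

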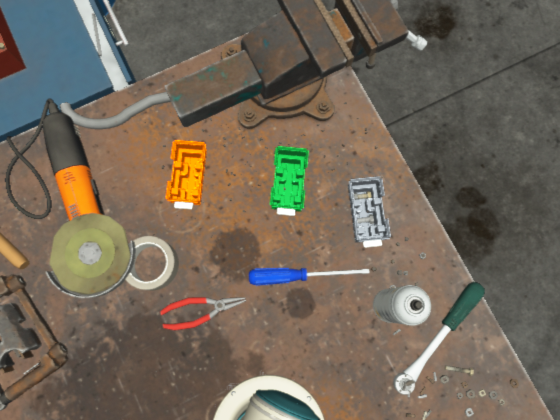

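View pics/scene0.png

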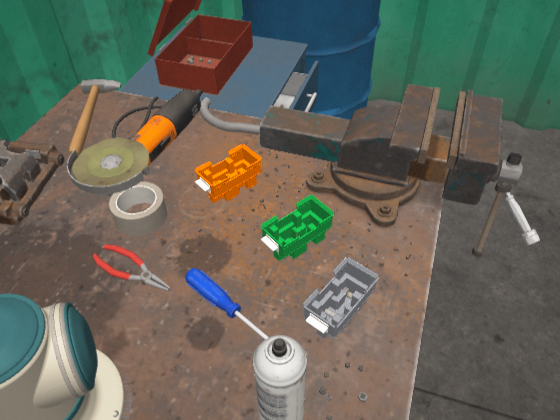

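Orange tab is at top (183,205), green at (287,211) and grey at (373,243). All three point toward the robot. Next I'll get the bin axes from the rims.

```bash
cat >> h.py <<'E'
def rim(cam,d,c,lo,hi,half=.11,step=None):
    "fit min-area rect to points with lo<z<hi near c (world)"
    m=manip.camera_model(cam);K,R,t=map(np.array,(m["K"],m["R"],m["t"]))
    v,u=np.nonzero(d>0);z=d[v,u]
    P=(np.linalg.inv(K)@np.c_[u*z,v*z,z].T-t.reshape(3,1)).T@R
    k=(P[:,2]>lo)&(P[:,2]<hi)&(np.linalg.norm(P[:,:2]-np.array(c)[:2],axis=1)<half)
    return P[k],cv2.minAreaRect((P[k][:,:2]*1000).astype(np.float32))
E
python3 - <<'E'
from h import *
np.set_printoptions(precision=3,suppress=True)
d=np.load("top.npy")
for n,c,tp in[("or",(.48,.187),(183,205)),("green",(.472,-.012),(287,211)),("grey",(.426,-.164),(373,243))]:
    P,r=rim("top",d,c,.06,.08,.085);print(n,len(P),r,"tab",onplane("top",tp,.055))
E
```

```text
or 460 ((477.0538330078125, 189.4834747314453), (65.80457305908203, 122.3372802734375), 89.78976440429688) tab [0.412 0.191 0.055]
green 434 ((477.4237060546875, -9.676624298095703), (64.96770477294922, 122.48680114746094), 87.99427795410156) tab [ 0.413 -0.01   0.055]
grey 451 ((426.44696044921875, -164.3119354248047), (122.11927032470703, 65.39335632324219), 9.465652465820312) tab [ 0.362 -0.176  0.055]
```

Call:
servo_tool --pt "-1 -20 -14 0 0" --pt "-1 -47 -31 0 0" --pt "-1 -47 -32 0 0" --pt "-1 -47 -32 0 0" --pt "-1 -47 -32 0 0" --pt "-1 -47 -32 0 0" --pt "-1 -47 -32 0 0" --pt "-1 -47 -32 0 0" --pt "-1 -47 -32 0 0" --pt "-1 -27 -15 0 -0.11" --grip_force 40

```text
time_s: 1.75
eef_pos: [0.4786, 0.1881, 0.2314]
eef_rot: [[-0.994, 0.112, 0.001], [0.112, 0.994, -0.0], [-0.001, -0.0, -1.0]]
ft_force: [0.4, 0.5, -1.2]
grip_width: 1.001
grip_force: 0.0
```

Call:
servo_tool --pt "-1 0 0 10 -0.113" --pt "-1 0 0 10 0" --pt "-1 0 0 10 0" --pt "-1 0 0 0 0" --pt "-1 0 0 0 0" --pt "-1 0 0 0 0" --pt "-1 0 0 0 0" --pt "-1 0 0 0 0" --pt "-1 0 0 0 0" --pt "-1 0 0 0 0"

```text
time_s: 3.0
eef_pos: [0.4769, 0.1904, 0.2013]
eef_rot: [[-1.0, -0.0, 0.0], [-0.0, 1.0, 0.0], [-0.0, 0.0, -1.0]]
ft_force: [-0.1, -0.0, 0.1]
grip_width: 1.001
grip_force: 0.0
```

```bash
python3 - <<'E'
from h import *
np.set_printoptions(precision=3,suppress=True)
s=manip.state();im,d=manip.grab_frame("wrist");cv2.imwrite("pics/w1.png",im)
print(s["time_s"],s["eef_pos"],s["eef_rot"],s["joints"])
P,r=rim("wrist",d,(.477,.19),.062,.08,.075);print(len(P),r,P[:,2].max())
for q in manip.pinpoint("wrist","orange_bin_tab")[:2]:print(q,world("wrist",d,q["point"]))
for q in manip.pinpoint("wrist","orange_bin_center")[:2]:print(q,onplane("wrist",q["point"],.035))
E
```

```text
3.0 [0.477 0.19  0.201] [[-1. -0.  0.]
 [-0.  1.  0.]
 [-0.  0. -1.]] [ 13.989  11.632  96.393   0.006  71.971 -76.02 ]
2138 ((477.5718688964844, 190.24844360351562), (64.7078857421875, 122.23992919921875), 88.89204406738281) 0.07264573027556384
{'point': [285.0, 123.9], 'conf': 0.56} [0.414 0.192 0.055]
{'point': [281.2, 186.0], 'conf': 0.69} [0.474 0.189 0.035]
```

View pics/w1.png

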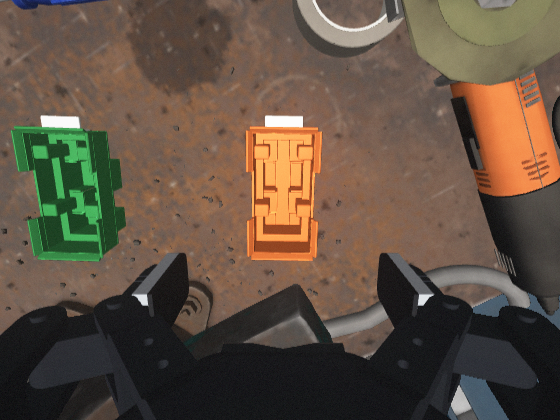

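Orange bin seen at about (283,190) px, tab at (285,122), centred between the fingers and agreeing with the fit. Descend and grip.

Call:
servo_tool --pt "-1 0 0 25 0.019" --pt "-1 0 0 40 0" --pt "-1 0 0 40 0" --pt "-1 0 0 30 0" --pt "-1 0 0 20 0" --pt "-1 0 0 12 0" --pt "-1 0 0 8 0" --pt "-1 0 0 0 0" --pt "0.6 0 0 0 0" --pt "1 0 0 0 0" --grip_force 40

```text
time_s: 4.4
eef_pos: [0.4776, 0.1905, 0.0272]
eef_rot: [[-1.0, 0.019, 0.002], [0.019, 1.0, 0.0], [-0.002, 0.0, -1.0]]
ft_force: [0.7, -0.5, -1.7]
grip_width: 0.671
grip_force: 43.3
```

Call:
servo_tool --pt "1 0 0 0 0" --pt "1 0 0 0 0" --pt "1 0 0 0 0" --pt "1 0 0 0 0" --pt "1 0 0 0 0" --pt "1 0 0 -5 0" --pt "1 0 0 -10 0" --pt "1 0 0 -15 0" --pt "1 0 0 -15 0" --pt "1 0 0 0 0"

```text
time_s: 5.65
eef_pos: [0.4782, 0.1908, 0.0731]
eef_rot: [[-1.0, 0.019, 0.004], [0.019, 1.0, 0.001], [-0.004, 0.001, -1.0]]
ft_force: [-0.1, -0.0, -0.8]
grip_width: 0.671
grip_force: 43.5
```

Call:
servo_tool --pt "1 0 0 -25 0" --pt "1 0 0 -45 0" --pt "1 0 0 -45 0" --pt "1 2 -20 -12 0" --pt "1 7 -50 0 0" --pt "1 7 -60 0 0" --pt "1 8 -60 0 0" --pt "1 8 -60 0 0" --pt "1 7 -60 0 0" --pt "1 6 -46 0 0"

```text
time_s: 6.9
eef_pos: [0.4243, -0.1669, 0.1981]
eef_rot: [[-1.0, 0.02, 0.0], [0.02, 1.0, -0.0], [-0.0, -0.0, -1.0]]
ft_force: [1.0, 0.6, -2.3]
grip_width: 0.67
grip_force: 43.7
```

Call:
servo_tool --pt "1 0 0 0 0.1" --pt "1 0 0 0 0.17" --pt "1 0 0 0 0.17" --pt "1 0 0 0 0.17" --pt "1 0 0 0 0.17" --pt "1 0 0 0 0.17" --pt "1 0 0 0 0.17" --pt "1 0 0 0 0.17" --pt "1 0 0 0 0.17" --pt "1 0 0 0 0.17"

```text
time_s: 8.15
eef_pos: [0.4247, -0.1645, 0.1979]
eef_rot: [[0.084, 0.997, -0.001], [0.997, -0.084, 0.001], [0.001, -0.001, -1.0]]
ft_force: [-0.6, 0.1, -2.0]
grip_width: 0.674
grip_force: 43.9
```

Call:
servo_tool --pt "1 0 0 0 0.17" --pt "1 0 0 0 0.17" --pt "1 0 0 0 0.17" --pt "1 0 0 0 0.17" --pt "1 0 0 0 0.17" --pt "1 0 0 0 0.17" --pt "1 0 0 0 0.17" --pt "1 0 0 0 0.137" --pt "1 0 0 0 0" --pt "1 0 0 0 0"

```text
time_s: 9.4
eef_pos: [0.425, -0.1646, 0.1981]
eef_rot: [[0.986, 0.167, -0.0], [0.167, -0.986, 0.0], [-0.0, -0.0, -1.0]]
ft_force: [-0.1, 0.2, -2.4]
grip_width: 0.671
grip_force: 43.9
```

```bash
python3 - <<'E'
from h import *
np.set_printoptions(precision=4,suppress=True)
s=manip.state();im,d=manip.grab_frame("wrist");cv2.imwrite("pics/w2.png",im)
print(s["time_s"],s["eef_pos"],s["eef_rot"],s["joints"],s["ft_force"])
P,r=rim("wrist",d,(.4265,-.1645),.062,.075,.085);print("grey w",len(P),r)
im,d=manip.grab_frame("top");cv2.imwrite("pics/t2.png",im)
for lo,hi in((.06,.075),(.20,.26)):
  P,r=rim("top",d,(.4265,-.1645),lo,hi,.085);print("top",lo,len(P),r)
E
```

```text
9.4 [ 0.425  -0.1646  0.1981] [[ 0.986   0.1669 -0.0003]
 [ 0.1669 -0.986   0.0003]
 [-0.0003 -0.0004 -1.    ]] [-29.937    6.824  102.97     0.0061  70.2323  50.4529] [-0.1487  0.2442 -2.4116]
grey w 5 ((370.9510192871094, -173.87969970703125), (1.6699906587600708, 27.20372200012207), 8.659059524536133)
top 0.06 0 ((0.0, 0.0), (0.0, 0.0), 0.0)
top 0.2 436 ((414.9768981933594, -176.57249450683594), (87.30958557128906, 56.135398864746094), 66.16500854492188)
```

View pics/w2.png

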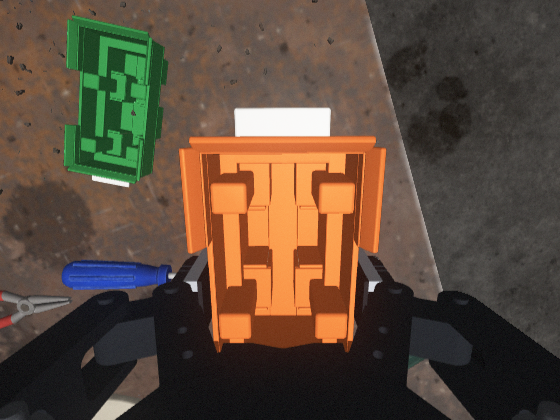

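Orange bin is held square to the fingers, tab at (282,122), pointing away from the robot. It hides the grey bin, so I'll check how it sits in the hand and get the grey bin's pose from the scene camera.

```bash
python3 - <<'E'
from h import *
np.set_printoptions(precision=4,suppress=True)
im,d=manip.grab_frame("wrist")
for p in((240,122),(282,122),(325,122)):print(world("wrist",d,p))
P,r=rim("wrist",d,(.425,-.164),.236,.25,.085)
a=np.radians(9.6);q=(P[:,:2]-[.425,-.1646])@np.array([[np.cos(a),-np.sin(a)],[np.sin(a),np.cos(a)]])
print(len(P),q.min(0),q.max(0),np.percentile(P[:,2],[5,50,95]))
d0=np.load("scene.npy")
for n,c in(("orange",(.4775,.19)),("grey",(.4265,-.1645))):print(n,rim("scene",d0,c,.06,.08,.085)[1])
im,d=manip.grab_frame("scene");cv2.imwrite("pics/s2.png",im)
print(rim("scene",d,(.4265,-.1645),.06,.08,.085)[1])
E
```

```text
[ 0.4867 -0.1394  0.2263]
[ 0.4891 -0.1539  0.2262]
[ 0.4916 -0.1687  0.2261]
9444 [-0.01   -0.0592] [0.0609 0.0593] [0.2367 0.2405 0.2484]
orange ((478.9170227050781, 189.09689331054688), (67.88420867919922, 122.809326171875), 89.12162780761719)
grey ((427.3976135253906, -165.2236328125), (123.24146270751953, 65.6959457397461), 9.075545310974121)
((427.5245056152344, -165.38409423828125), (122.88326263427734, 65.50358581542969), 8.990615844726562)
```

View pics/s2.png

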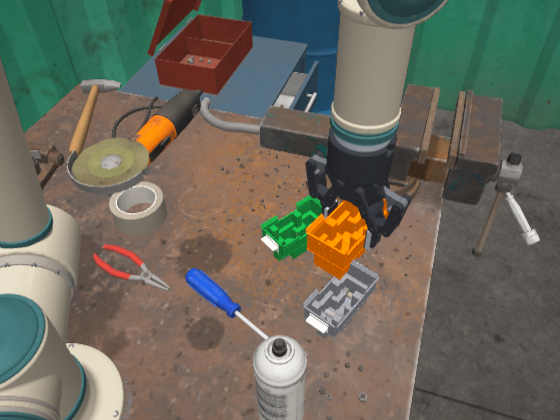

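Call:
servo_tool --pt "1 1 0 15 0" --pt "1 0 0 25 0" --pt "1 0 0 20 0" --pt "1 0 0 13 0" --pt "1 0 0 8 0" --pt "1 0 0 6 0" --pt "1 0 0 5 0" --pt "1 0 0 4 0" --pt "1 0 0 4 0" --pt "1 0 0 4 0"

```text
time_s: 10.85
eef_pos: [0.4263, -0.1646, 0.0942]
eef_rot: [[0.986, 0.165, 0.0], [0.165, -0.986, -0.0], [0.0, 0.0, -1.0]]
ft_force: [0.4, 0.2, -1.8]
grip_width: 0.673
grip_force: 43.9
```

Call:
servo_tool --pt "1 0 0 2 0" --pt "1 0 0 2 0" --pt "1 0 0 1 0" --pt "1 0 0 1 0" --pt "1 0 0 1 0" --pt "1 0 0 1 0" --pt "1 0 0 1 0" --pt "1 0 0 0 0" --pt "1 0 0 0 0" --pt "1 0 0 0 0"

```text
time_s: 12.1
eef_pos: [0.4262, -0.1645, 0.0853]
eef_rot: [[0.986, 0.165, 0.0], [0.165, -0.986, 0.0], [0.0, -0.0, -1.0]]
ft_force: [0.1, -0.5, -1.9]
grip_width: 0.673
grip_force: 44.0
```

Call:
servo_tool --pt "1 0 0 0.5 0" --pt "1 0 0 0.5 0" --pt "1 0 0 0.5 0" --pt "1 0 0 0 0" --pt "1 0 0 0 0" --pt "1 0 0 0 0" --pt "1 0 0 0 0" --pt "1 0 0 0 0" --pt "1 0 0 0 0" --pt "1 0 0 0 0"

```text
time_s: 13.35
eef_pos: [0.4263, -0.1645, 0.0851]
eef_rot: [[0.986, 0.165, 0.001], [0.165, -0.986, -0.0], [0.001, 0.0, -1.0]]
ft_force: [-2.7, 1.1, 10.3]
grip_width: 0.671
grip_force: 45.5
```

```bash
python3 - <<'E'
from h import *
np.set_printoptions(precision=4,suppress=True)
s=manip.state();print(s["eef_pos"],s["ft_force"])
im,d=manip.grab_frame("scene");cv2.imwrite("pics/s3.png",cv2.resize(im[170:370,220:460],(720,600)))
im,d=manip.grab_frame("wrist")
for q in manip.pinpoint("wrist","orange_bin_tab")[:1]:print(q,world("wrist",d,q["point"]))
E
```

```text
[ 0.4263 -0.1645  0.0851] [-2.6629  1.0778 10.273 ]
```

View pics/s3.png

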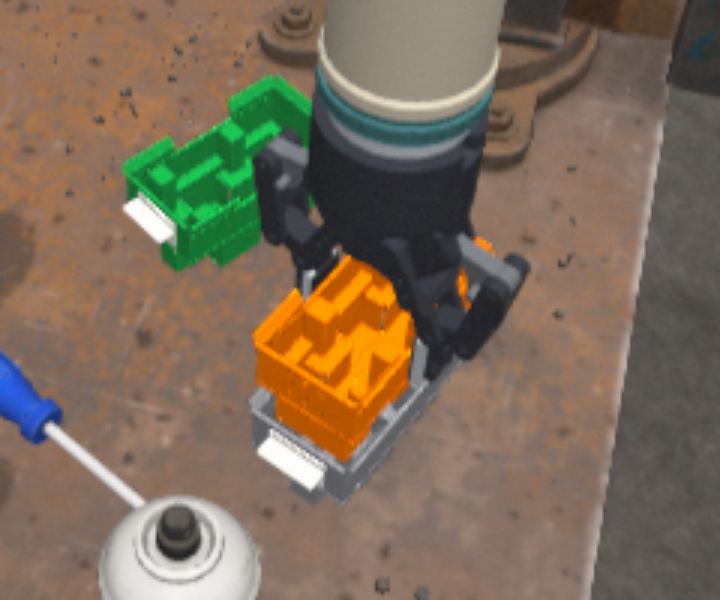

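The orange foot sits inside the grey rim, with the grey tab at (290,455) of the crop on the near end. Contact came at the expected stacking height. Release and retreat.

Call:
servo_tool --pt "1 0 0 -0.6 0" --pt "1 0 0 0 0" --pt "0.2 0 0 0 0" --pt "-0.3 0 0 0 0" --pt "-0.7 0 0 0 0" --pt "-1 0 0 0 0" --pt "-1 0 0 0 0" --pt "-1 0 0 0 0" --pt "-1 0 0 0 0" --pt "-1 0 0 0 0"

```text
time_s: 14.75
eef_pos: [0.4262, -0.1645, 0.0844]
eef_rot: [[0.986, 0.165, 0.0], [0.165, -0.986, 0.0], [0.0, -0.0, -1.0]]
ft_force: [0.2, -0.4, 0.6]
grip_width: 0.998
grip_force: 0.0
```

Call:
servo_tool --pt "-1 0 0 -5 0" --pt "-1 0 0 -15 0" --pt "-1 0 0 -25 0" --pt "-1 0 0 -30 0" --pt "-1 0 0 -30 0" --pt "-1 0 0 -25 0" --pt "-1 0 0 -15 0" --pt "-1 0 0 0 0" --pt "-1 0 0 0 0" --pt "-1 0 0 0 0"

```text
time_s: 16.0
eef_pos: [0.4256, -0.1642, 0.2283]
eef_rot: [[0.986, 0.165, -0.002], [0.165, -0.986, 0.001], [-0.002, -0.002, -1.0]]
ft_force: [-0.6, -0.8, -0.5]
grip_width: 1.002
grip_force: 0.0
```

```bash
python3 - <<'E'
from h import *
np.set_printoptions(precision=4,suppress=True)
s=manip.state();print(s["time_s"],s["eef_pos"],s["ft_force"])
im,d=manip.grab_frame("scene");cv2.imwrite("pics/s4.png",cv2.resize(im[170:370,220:460],(720,600)))
print("grey",rim("scene",d,(.4265,-.1645),.06,.0745,.085)[1])
im,d=manip.grab_frame("wrist")
P,r=rim("wrist",d,(.4265,-.1645),.115,.14,.075);print(len(P),r)
A=np.c_[P[:,:2]-P[:,:2].mean(0),np.ones(len(P))];k=P[:,2]>.122;print(np.linalg.lstsq(A[k],P[k,2],rcond=None)[0])
for q in manip.pinpoint("wrist","orange_bin_tab")[:2]:print(q,world("wrist",d,q["point"]))
E
```

```text
16.0 [ 0.4256 -0.1642  0.2283] [-0.6164 -0.844  -0.5019]
grey ((427.3704833984375, -165.60072326660156), (123.17250061035156, 64.57247161865234), 8.73583698272705)
4106 ((428.2242431640625, -164.56130981445312), (126.14092254638672, 65.19670104980469), 9.62293815612793)
[ 0.0046 -0.0004  0.1266]
{'point': [283.5, 120.5], 'conf': 0.62} [ 0.4902 -0.1545  0.1133]
```

View pics/s4.png

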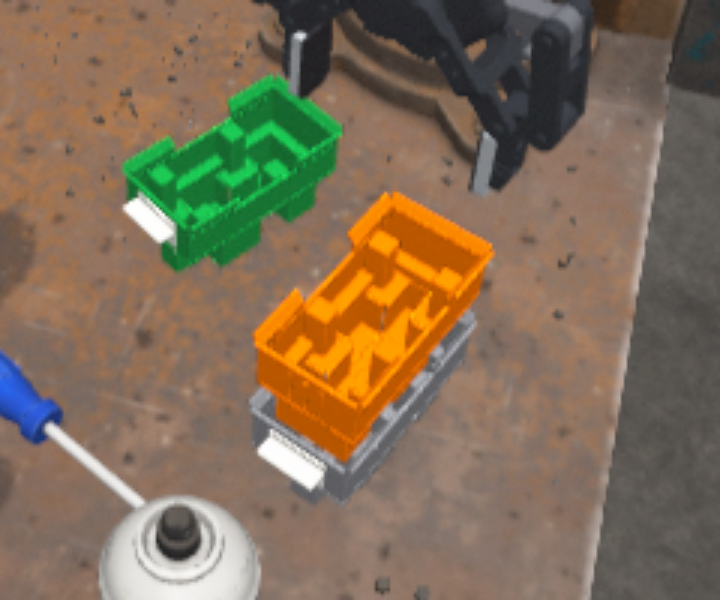

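The crop shows the orange bin level inside the grey rim, with the grey tab near (290,455) and the orange tab at the far end. The orange tab is 0.113 m up, which is the stacked height, and neither the grey nor the green bin has moved.

```bash
python3 -c "
from cell import manip
print(manip.sign_off())"
```

```text
the job is handed in; nothing more can be done
None
```

The orange bin is stacked level on the grey bin's ledges with its tab at the opposite end and has been let go; the grey bin stayed in place to within about 0.5 mm, the green bin was never touched, and the job was handed in at about 16 s.

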